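Seat a glazed sample tile and hold a spring probe on its ring mark

ROBOT

A 7-joint arm with a two-finger parallel gripper is mounted at the origin on the work surface; the furniture and walls round the work are solid. World frame = base frame: x ahead of the robot, y to its left, z up, the work surface at z = 0. Lengths are in m, angles in rad, forces in N, time in s.
With the tool pointing down it reaches from about 0.425 to 1.025 m from the base axis. Payload 9.4 kg.
Tool frame: the origin (TCP) lies at the very end of the fingers, on their centre line; the grasp point (between the pads) lies 19 mm behind it (grasp_offset is the z of the grasp point in the tool frame, in m); z points along the fingers, y is the direction in which the jaws open and shut (so a half turn about z gives the same grasp; the last joint's range is limited). The gripper opens to 85 mm and grips with 20 to 120 N. Pads are 22 mm wide; open, the fingers measure 114 mm over their backs; the gripper's body (76 mm by 85 mm) begins 54 mm behind the grasp point. The pads swing forward as they close: fully open they stand 13 mm farther back than shut.
Start: joints at [1.062, 0.599, -0.003, 1.599, 0.002, 0.943, -0.08], TCP at [0.303, -0.658, 0.231] pointing down, gripper open.
Joint ranges: [-2.57, 2.57], [-0.35, 1.97], [-1.29, 1.29], [0.11, 2.56], [-1.05, 4.19], [0.11, 1.86], [-2.63, 2.63]. Speed limits (rad/s): [2.22, 2.22, 3.01, 3.01, 3.14, 3.14, 3.14].

INTERFACE

Orientations are given as [roll, pitch, yaw] about the fixed x, y, z axes, in that order (R = Rz(yaw) Ry(pitch) Rx(roll)).
In Python, from plant import * gives the robot as it stands.
- The arm moves only by the tool carry_out, never from a script. Its argument "steps" is a list of rows, each a list of 7 numbers: the gripper command: -1 is shut, 1 is fully open, values between are in proportion, then the shift along the tool's x, y, z in m, then the turn, a rotation vector about the tool's x, y, z in rad. In form: [[gripper, dx, dy, dz, ax, ay, az], ...]. A call has 1 to 10 rows; each row is the pose to reach, as a shift and turn from the pose measured when the call began, along the tool's axes at that moment; what a row does not reach only later rows make up. A row lasts 1/10 s, in which the tool goes at most 50 mm and 8.59 degrees, less where a joint would pass 70% of its speed; a pose out of reach is approached as far as the arm can. A call with a gripper value outside its range is refused whole. The fingers move at their own pace and stop on an object; the grip force is fixed at half the most. Time passes only in rows, so rows that repeat a pose let the fingers close. It gives the time, the measured TCP pose, the force and the opening at its end, in the units of the state.
- sense(): the state, without advancing time (a new reading comes with each control period).
- snapshot(name): name is "scene" or "top" or "wrist"; returns a dict with "img" (420x560x3 uint8, red, green, blue), "K" (3x3 intrinsics, pixels), "R" (3x3) and "t" (3): a world point X has camera coordinates R X + t; the wrist camera has in their place "T_tool_cam" (4x4, takes a point from camera to tool coordinates, whose origin is the TCP and whose axes are the flange's). Camera axes: x right, y down, z forward; pixel columns grow to the right and rows downward; lengths in m; the calibration is good to about 2 mm. A picture is of the moment at which its call begins: read the wrist's pose just before it. There is no depth.
- close_job(): hands the job in, once; it reports no verdict.
Trained networks look in a picture, given as the dict that the camera call returned (one of the last four; its "shot" number tells which), for a name from the list of things; names that differ only in an ending like _2 or _b are one class to them, and where a whole thing is asked for, a point or a joint stands for the part that bears it (a point fixed in the world has none). Each returns a list of dicts, best first, with "confidence" (0 to 1); they miss things now and then, are a little off and sometimes report something else, mostly with a low value. They report only what shows in the picture. A call takes as long as a camera call.
- find_in(picture, label): "pixel" ([column, row] in pixels, amid what is visible of it).
The state is a dict: "time": time; "joint_positions": joint angles; "joint_velocities": joint speeds; "effort": joint torques, N m; "tool_pos": TCP position; "tool_rot": TCP orientation; "force": force on the tool from outside, world axes, zero at the start; "torque": the same for the moment, N m; "opening": finger opening in m.
Only numpy, scipy, OpenCV 4.12 (cv2) and the standard library are available. Lean on these libraries where they do the work, as an engineer would, in place of code of your own. Each camera call takes 0.05 s, during which the arm holds its last target.

TASK

Press the raised edge of the glazed sample tile down past the sprung catch of its holder, so that the tile lies flat in the recess. Then take the spring probe out of its stand and hold it upright with its tip inside the ring marked on the tile (not on the cross), pressing lightly so that the sprung tip is pushed about halfway in. Finish while still holding the probe there, do not ram the probe into the tile, and leave the other things on the bench where they are.

Things in the scene. Friction and masses are not known exactly. Their poses are not given: they have to be found in the camera images.
- holder: tile holder fixed to the bench: plywood board 12 mm thick, x -80 to +56, y +-56 mm. Origin on the bench under the recess centre, z up. Walls 6 mm high on the +x and y sides of the recess (floor z = 12 mm). On its -x side a steel catch leaf, 40 mm wide, up to z = 36 mm, inner lip at x = -36.5 mm, slides outward (-x) against a 1 to 3 N spring and snaps back over the edge of the seated tile.
- holder_seat (a point): centre of the recess floor, 12 mm above the bench: where the underside centre of the seated tile belongs.
- tile: loose tile 80 x 80 x 8 mm, 0.1 kg, white glaze on terracotta. Origin at the centre of its underside, z out of the glazed face, axes along the holder's. At the start its +x edge is in the recess, its -x edge 16 mm above the floor on the catch (11 degrees tilt). A push of 5 to 15 N down on the face near x = -18, y = 0 mm snaps it past the catch; seated, its face is level 20 mm above the bench.
- ring_mark (a point): centre of the dark ring (16 mm across) drawn on the tile's glazed face, at tile x = +14, y = +18 mm, on the face. A cross is drawn at x = +14, y = -18 mm: not that one.
- stand: wooden block 80 x 80 x 48 mm fixed to the bench, with an upright bore 29 mm wide and 42 mm deep in the middle of its top. Origin on the bench under the bore.
- probe: loose spring probe, 0.12 kg, round, upright in the stand, tip down. Origin on its axis at the end of the nose, 24 mm above the bench at the start; z up its axis. Neck 21 mm across up to z = 24 mm; flange 38 mm across, z 24 to 28 mm, rests on the stand; black barrel 22 mm across, z 28 to 94 mm (grip it, e.g. at z = 64); cap to 98 mm. Lifts straight out, clear of the block after 40 mm.
- probe_tip (a point): lowest point of the probe's ball-ended sprung tip, on the probe's axis, 13 mm below the probe's origin when the spring is out, 3 mm below it when fully pushed in.
- plunger (a joint): how far the sprung tip is pushed into the probe, m: 0 out, 0.010 fully in; halfway is 0.005. It takes about 1 N to start and 4 N fully in; beyond that the probe is rigid.
- vial_blue: small corked glass vial of blue powder, 23 x 23 x 55 mm, standing on the bench; origin under its centre. Leave it.
- vial_ochre: small corked glass vial of ochre powder, 23 x 23 x 55 mm, standing on the bench; origin under its centre. Leave it.
- eraser_b: eraser in a card sleeve, 19 x 42 x 12 mm, lying on the bench; origin under its centre. Leave it.
- paint_tube: blue paint tube, 38 x 110 x 27 mm, lying on the bench; origin under its centre. Leave it.

How it is judged:
On the way, in this order (a step that is already met when the one before it is completed fails the run):
1. the tile has been pressed down flat in the recess (angle between tile's own z axis and vertical below 0.035 rad and z of tile in the frame of holder below 0.0138 m and horizontal distance between tile and holder_seat below 0.004 m), for 0.2 s.
2. the probe has been lifted out of its stand (z of probe_tip in the frame of stand above 0.05 m and contact force between the fingers and probe above 1 N), for 0.1 s.
At the end, for the whole second after the job is handed in: Tile flat in the recess (within 2 deg, 4 mm of centre, 1.8 mm of the floor). The gripper still holds the probe, at rest, upright within 8 deg, tip within 7 mm of the ring centre, pushed in 2 to 8.5 mm, 0.6 to 6 N on the tile; the probe touches neither stand nor holder (all of step 1 and angle between probe's own z axis and vertical below 0.14 rad and horizontal distance between probe_tip and ring_mark below 0.007 m and value of joint plunger between 0.002 and 0.0085 m and contact force between probe and tile between 0.6 and 6 N and contact force between the fingers and probe above 1 N and contact force between probe and stand below 0.1 N and contact force between probe and holder below 0.1 N and linear speed of probe below 0.01 m/s); the arm keeps its last pose, push and grip.
It fails at once if the probe is rammed into the tile (over 20 N) (contact force between probe and tile above 20 N).
It fails at once if vial_blue is moved more than 25 mm (distance of vial_blue from where it was at the start of the episode above 0.025 m).
It fails at once if vial_ochre is moved more than 25 mm (distance of vial_ochre from where it was at the start of the episode above 0.025 m).
It fails at once if eraser_b is moved more than 25 mm (distance of eraser_b from where it was at the start of the episode above 0.025 m).
It fails at once if paint_tube is moved more than 25 mm (distance of paint_tube from where it was at the start of the episode above 0.025 m).
It also fails if it takes over 43 s, if anything falls off the work surface, if the arm or the gripper's body presses on something with over 40 N, if the wrist force passes 120 N, or if a joint passes its speed limit or range.

## Working session

There is one attempt and no reset: what is moved stays moved. The work goes in short steps, Python scripts to look and compute and a tool call to move; the robot and the scene stay as the last step left them, time stands still between calls to the robot, and variables do not carry over. Pictures are saved under pics/ and viewed, and the job is handed in when it is done.

Besides the shell and the picture viewer there is one more tool, called in YAML: its name, and indented under it one key for each argument. carry_out: Moves the arm, as the interface text tells. Its arguments: {"type":"object","properties":{"steps":{"type":"array","items":{"type":"array","items":{"type":"number"}}}},"required":["steps"]}

```bash
mkdir -p pics; ls
cat > h.py <<'E'
from plant import *
import numpy as np, cv2
from scipy.spatial.transform import Rotation as Ro
def save(p,n,pts=[]):
    im=cv2.cvtColor(p["img"],cv2.COLOR_RGB2BGR).copy()
    for q in pts: cv2.circle(im,(int(round(q[0])),int(round(q[1]))),3,(0,0,255),1)
    cv2.imwrite("pics/"+n+".png",im)
def ray_plane(p,px,z,T=None):
    K=np.array(p["K"]);
    if T is None:
        R=np.array(p["R"]);t=np.array(p["t"]); C=-R.T@t; d=R.T@np.linalg.inv(K)@[px[0],px[1],1]
    else:
        C=T[:3,3]; d=T[:3,:3]@np.linalg.inv(K)@[px[0],px[1],1]
    return C+d*(z-C[2])/d[2]
def proj(p,X,T=None):
    K=np.array(p["K"])
    if T is None: c=np.array(p["R"])@X+np.array(p["t"])
    else: c=T[:3,:3].T@(np.array(X)-T[:3,3])
    q=K@c; return q[:2]/q[2]
E
python3 - <<'E'
from h import *
s=sense(); print(s)
for n in ["scene","top"]:
    p=snapshot(n); save(p,n+"0")
    C=-np.array(p["R"]).T@np.array(p["t"]); print(n,C.round(3))
    for l,z in [("holder",0.012),("holder_seat",.02),("tile",.025),("ring_mark",.02),("stand",.04),("probe",.08),("probe_tip",0.01),("vial_blue",.03),("vial_ochre",.03),("eraser_b",.01),("paint_tube",.013)]:
        try: r=find_in(p,l)
        except Exception as e: print(l,e); continue
        for d in r[:3]: print(n,l,np.round(d["pixel"],1),round(d["confidence"],2),ray_plane(p,d["pixel"],z).round(3))
E
```

```text
pics
{'time': 0.0, 'joint_positions': array([ 1.06228875,  0.60017987, -0.00251845,  1.60015336,  0.00184043,
        0.94292782, -0.07984534]), 'joint_velocities': array([-3.45362266e-05, -4.74702411e-04, -5.63687460e-05, -2.51151065e-03,
       -3.34846552e-04,  4.00321510e-04, -1.34147781e-03]), 'effort': array([ 5.84529698e-04, -7.76437211e+01,  1.56499475e+00, -2.57996321e+01,
        1.22950575e-02,  9.22289706e-03, -1.61591470e-05]), 'tool_pos': array([ 0.30317354, -0.65802083,  0.23036941]), 'tool_rot': array([-3.13993698e+00,  1.97912403e-04,  4.31824246e-01]), 'force': array([ 0.23037537,  0.76061811, -0.1249757 ]), 'torque': array([0.0443827 , 0.01228566, 0.03062054]), 'opening': 0.08558981672550058}
scene [0.182 0.383 0.736]
scene holder [302.1 225.3] 0.72 [ 0.479 -0.2    0.012]
scene holder_seat [299.6 225.1] 0.95 [ 0.481 -0.191  0.02 ]
scene holder_seat [208.3 225. ] 0.28 [ 0.661 -0.085  0.02 ]
scene tile [286.8 212.4] 0.62 [ 0.524 -0.207  0.025]
scene tile [202.9 291.5] 0.33 [0.557 0.065 0.025]
scene ring_mark [288.3 211.7] 0.64 [ 0.525 -0.215  0.02 ]
scene stand [208.
[... 279 characters left out ...]
] 0.56 [ 0.359 -0.057  0.01 ]
scene paint_tube [320.  161.2] 0.59 [ 0.549 -0.426  0.013]
top [ 0.316 -0.149  0.964]
top holder [311.7 221.3] 0.71 [ 0.473 -0.215  0.012]
top holder_seat [310.8 219.5] 0.67 [ 0.476 -0.213  0.02 ]
top tile [314. 198.] 0.72 [ 0.523 -0.219  0.025]
top ring_mark [311.8 200.2] 0.88 [ 0.519 -0.215  0.02 ]
top stand [178.6 196.5] 0.61 [0.518 0.076 0.04 ]
top stand [311.8 199.6] 0.18 [ 0.516 -0.213  0.04 ]
top probe [174.9 191.2] 0.62 [0.52  0.075 0.08 ]
top vial_blue [174.2 146.2] 0.52 [0.636 0.096 0.03 ]
top vial_ochre [254.4 140.9] 0.48 [ 0.651 -0.084  0.03 ]
top eraser_b [240. 272.] 0.7 [ 0.359 -0.06   0.01 ]
top paint_tube [418.5 195.1] 0.88 [ 0.537 -0.454  0.013]
```

View pics/scene0.png

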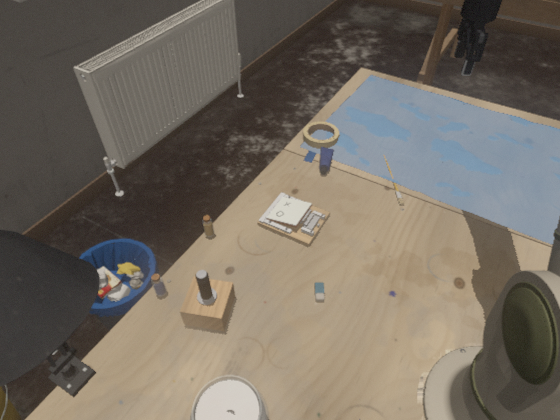

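View pics/top0.png

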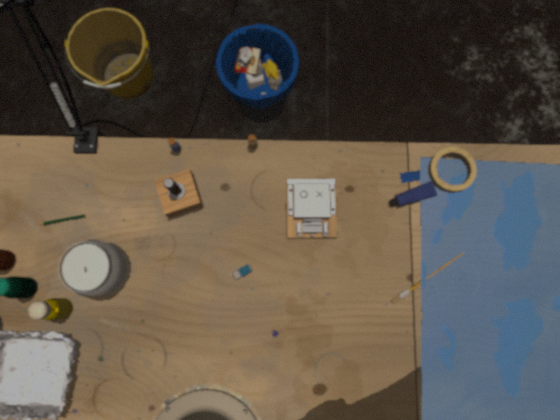

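The scene shows the holder with the tile at about (290,215) and the stand with the probe at (207,300). In the top view, the tile is at (312,198), with the ring on the left at (304,195), the cross on the right at (320,195) and the catch towards the robot at (312,227). The probe cap is at (172,184). Next I'll look at the top view enlarged.

```bash
cat >> h.py <<'E'
def goto(pos,yaw,s=None,tilt=(0,0)):
    s=s or sense()
    R0=Ro.from_euler('xyz',s["tool_rot"]); R1=Ro.from_euler('xyz',[np.pi,0,yaw])
    d=R0.inv().apply(np.array(pos)-s["tool_pos"]); r=(R0.inv()*R1).as_rotvec()
    print("shift",d.round(4),"turn",r.round(4)); return d,r
def Tcam(p,s):
    T=np.eye(4);T[:3,:3]=Ro.from_euler('xyz',s["tool_rot"]).as_matrix();T[:3,3]=s["tool_pos"]
    return T@np.array(p["T_tool_cam"])
E
python3 - <<'E'
from h import *
im=cv2.imread("pics/top0.png")
cv2.imwrite("pics/topz.png",cv2.resize(im[160:260,140:350],None,fx=3.8,fy=3.8,interpolation=cv2.INTER_CUBIC))
p=snapshot("wrist"); print(np.array(p["T_tool_cam"]).round(3),p["K"])
p=snapshot("top")
for q in [(304,195),(320,195)]: print(ray_plane(p,q,.023).round(4))
goto([0.43,-0.215,0.23],0.0)
E
```

```text
[[ 0.    -0.963 -0.269  0.069]
 [ 1.     0.     0.     0.   ]
 [-0.    -0.269  0.963 -0.142]
 [ 0.     0.     0.     1.   ]] [[346.46177405   0.         282.30229332]
 [  0.         346.46177405 210.58618108]
 [  0.           0.           1.        ]]
[ 0.5302 -0.1973  0.023 ]
[ 0.5309 -0.2327  0.023 ]
shift [ 0.3005 -0.3498  0.0013] turn [0.     0.     0.4319]
```

View pics/topz.png

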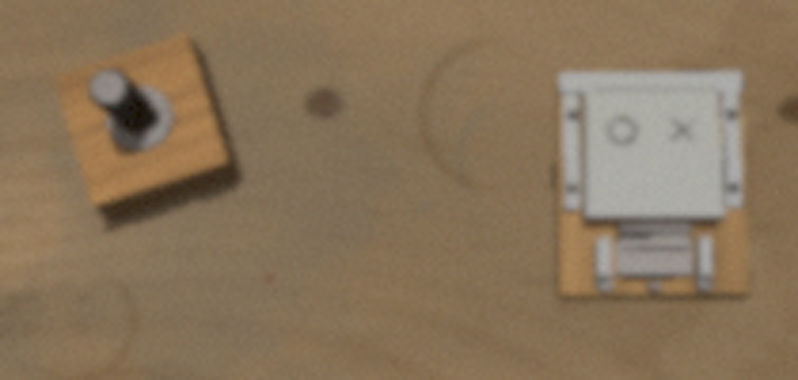

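carry_out:
  steps:
    - [-1, 0.328, -0.337, 0, 0, 0, 0.432]
    - [-1, 0.328, -0.337, 0, 0, 0, 0.432]
    - [-1, 0.328, -0.337, 0, 0, 0, 0.432]
    - [-1, 0.328, -0.337, 0, 0, 0, 0.432]
    - [-1, 0.328, -0.337, 0, 0, 0, 0.432]
    - [-1, 0.328, -0.337, 0, 0, 0, 0.432]
    - [-1, 0.328, -0.337, 0, 0, 0, 0.432]
    - [-1, 0.328, -0.337, 0, 0, 0, 0.432]
    - [-1, 0.328, -0.337, 0, 0, 0, 0.432]
    - [-1, 0.328, -0.337, 0, 0, 0, 0.432]

```text
time: 2.3
tool_pos: [0.4618, -0.2103, 0.2315]
tool_rot: [-3.14, -0.001, 0.005]
force: [0.8, -0.2, 1.2]
opening: -0.0003
```

carry_out:
  steps:
    - [-1, 0, 0, 0, 0, 0, 0]
    - [-1, 0, 0, 0, 0, 0, 0]
    - [-1, 0, 0, 0, 0, 0, 0]

```text
time: 2.6
tool_pos: [0.4614, -0.2118, 0.2316]
tool_rot: [-3.141, -0.001, 0.003]
force: [0.1, 0.4, 0.2]
opening: 0.0001
```

Run:
```python
from h import *
s=sense(); p=snapshot("wrist"); T=Tcam(p,s); print(s["time"],s["tool_pos"].round(4),s["tool_rot"].round(4),s["force"].round(2),s["opening"])
save(p,"w1")
for l in ["ring_mark","tile","holder"]:
    for d in find_in(p,l)[:2]: print(l,np.round(d["pixel"],1),round(d["confidence"],2),ray_plane(p,d["pixel"],.024,T).round(4))
```

```text
2.6 [ 0.4614 -0.2118  0.2316] [-3.1409e+00 -9.0000e-04  3.3000e-03] [0.14 0.41 0.19] 9.279380953827745e-05
ring_mark [284.3 120.6] 0.64 [ 0.5241 -0.2136  0.024 ]
tile [287.1 119.6] 0.67 [ 0.525  -0.2163  0.024 ]
holder [282.1 164. ] 0.71 [ 0.4817 -0.2116  0.024 ]
```

View pics/w1.png

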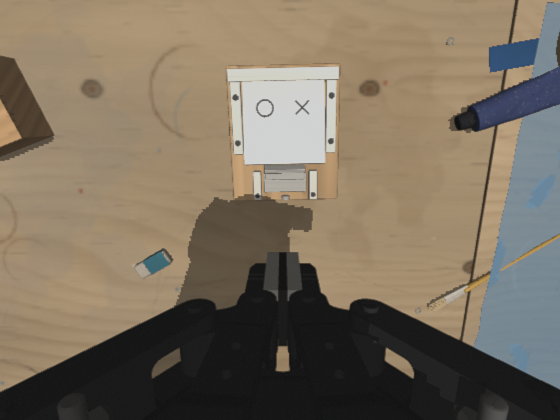

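Run:
```python
from h import *
s=sense(); p=snapshot("wrist"); T=Tcam(p,s); 
im=p["img"]; 
cv2.imwrite("pics/w1z.png",cv2.resize(cv2.cvtColor(im[50:215,210:360],cv2.COLOR_RGB2BGR),None,fx=3.6,fy=3.6,interpolation=cv2.INTER_CUBIC))
for n,q,z in [("ring",(264.7,108),.025),("cross",(302,107.5),.025),("board+x+y",(227,66.5),.012),("board+x-y",(338.5,64.5),.012),("board-x+y",(233,199.5),.012),("board-x-y",(338,198.5),.012)]:
    print(n,ray_plane(p,q,z,T).round(4))
```

```text
ring [ 0.5357 -0.1944  0.025 ]
cross [ 0.5363 -0.2303  0.025 ]
board+x+y [ 0.5745 -0.1575  0.012 ]
board+x-y [ 0.5766 -0.2657  0.012 ]
board-x+y [ 0.4417 -0.1587  0.012 ]
board-x-y [ 0.4431 -0.2714  0.012 ]
```

View pics/w1z.png

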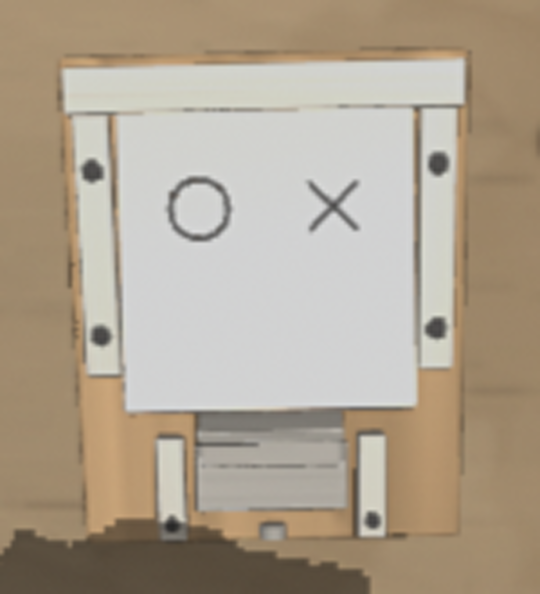

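The ring is at (265,108) and the cross at (302,107). The tile's raised edge rests on the catch, and the board corners agree on a seat near (0.520, -0.213) with yaw about 0. I'll go to just above the press point.

carry_out:
  steps:
    - [-1, 0.041, 0.001, 0.05, 0, 0, 0]
    - [-1, 0.041, 0.001, 0.1, 0, 0, 0]
    - [-1, 0.041, 0.001, 0.14, 0, 0, 0]
    - [-1, 0.041, 0.001, 0.17, 0, 0, 0]
    - [-1, 0.041, 0.001, 0.185, 0, 0, 0]
    - [-1, 0.041, 0.001, 0.185, 0, 0, 0]
    - [-1, 0.041, 0.001, 0.185, 0, 0, 0]

```text
time: 3.55
tool_pos: [0.5025, -0.2125, 0.0466]
tool_rot: [-3.14, -0.0, 0.003]
force: [-0.2, -0.2, 0.5]
opening: -0.0002
```

carry_out:
  steps:
    - [-1, 0, 0, 0.008, 0, 0, 0]
    - [-1, 0, 0, 0.013, 0, 0, 0]
    - [-1, 0, 0, 0.016, 0, 0, 0]
    - [-1, 0, 0, 0.018, 0, 0, 0]
    - [-1, 0, 0, 0.02, 0, 0, 0]
    - [-1, 0, 0, 0.02, 0, 0, 0]

```text
time: 4.15
tool_pos: [0.5026, -0.2124, 0.0265]
tool_rot: [-3.14, -0.001, 0.003]
force: [-0.1, -0.8, 0.1]
opening: 0.0001
```

carry_out:
  steps:
    - [-1, 0, 0, 0.002, 0, 0, 0]
    - [-1, 0, 0, 0.004, 0, 0, 0]
    - [-1, 0, 0, 0.0055, 0, 0, 0]
    - [-1, 0, 0, 0.007, 0, 0, 0]

```text
time: 4.55
tool_pos: [0.5027, -0.2124, 0.02]
tool_rot: [-3.14, -0.001, 0.003]
force: [-4.4, 2.4, 32.2]
opening: -0.0001
```

Contact at z = 0.020 means the face is at its seated height. I'll retract and check.

carry_out:
  steps:
    - [-1, 0, 0, -0.002, 0, 0, 0]
    - [-1, -0.01, 0, -0.05, 0, 0, 0]
    - [-1, -0.02, 0, -0.1, 0, 0, 0]
    - [-1, -0.04, 0, -0.14, 0, 0, 0]
    - [-1, -0.04, 0, -0.18, 0, 0, 0]
    - [-1, -0.04, 0, -0.18, 0, 0, 0]
    - [-1, -0.04, 0, -0.18, 0, 0, 0]

```text
time: 5.25
tool_pos: [0.4631, -0.2128, 0.2008]
tool_rot: [-3.141, -0.003, 0.003]
force: [-0.3, -0.1, -0.3]
opening: 0.0003
```

Run:
```python
from h import *
s=sense(); p=snapshot("wrist"); T=Tcam(p,s); print(s["time"],s["tool_pos"].round(4),s["tool_rot"].round(4),s["force"].round(2))
save(p,"w2")
im=p["img"]; 
cv2.imwrite("pics/w2z.png",cv2.resize(cv2.cvtColor(im[30:260,200:370],cv2.COLOR_RGB2BGR),None,fx=2.6,fy=2.6,interpolation=cv2.INTER_CUBIC))
p=snapshot("scene")
im=p["img"]; 
cv2.imwrite("pics/s2z.png",cv2.resize(cv2.cvtColor(im[180:250,250:340],cv2.COLOR_RGB2BGR),None,fx=6,fy=6,interpolation=cv2.INTER_CUBIC))
```

```text
5.25 [ 0.4631 -0.2128  0.2008] [-3.1411e+00 -3.3000e-03  2.8000e-03] [-0.29 -0.14 -0.29]
```

View pics/w2z.png

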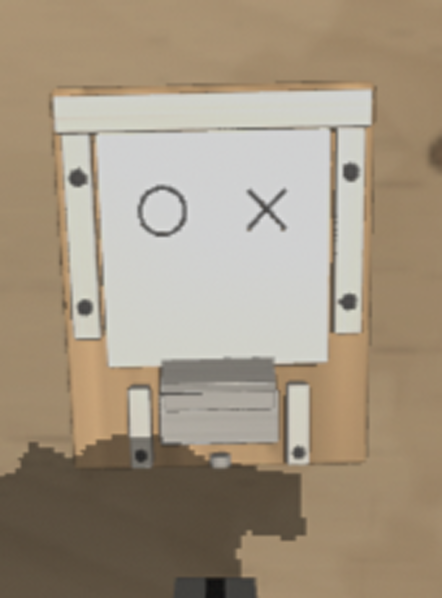

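View pics/s2z.png

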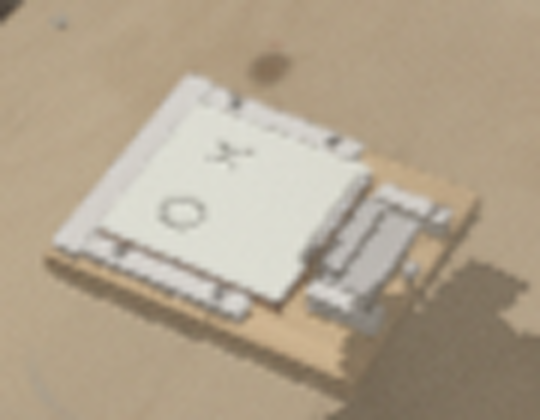

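The catch lip now lies over the tile's edge (crop (217,370)) and the tile is flat, with the ring at about (262,111) in the full wrist picture. Next I'll measure the ring precisely, then the probe.

Run:
```python
from h import *
s=sense()
def cen(p,px,r,T=None):
    g=cv2.cvtColor(p["img"],cv2.COLOR_RGB2GRAY).astype(float)
    x,y=map(int,px); w=g[y-r:y+r+1,x-r:x+r+1]; m=np.clip(np.median(w)-15-w,0,None)
    yy,xx=np.mgrid[y-r:y+r+1,x-r:x+r+1]; q=((m*xx).sum()/m.sum(),(m*yy).sum()/m.sum())
    print(np.round(q,2), ray_plane(p,q,.02,T).round(4))
p=snapshot("wrist");T=Tcam(p,s); cen(p,(262,111),13,T); cen(p,(303,111),12,T)
p=snapshot("top"); cen(p,(304,195),6);cen(p,(320,195),6)
sc=snapshot("scene"); cen(sc,(280,215),6); cen(sc,(288,205),5)
pr=find_in(p,"probe")[0]["pixel"]; print(pr)
# cap centre in top/scene : z=.122
save(p,"t3")
cv2.imwrite("pics/t3z.png",cv2.resize(cv2.cvtColor(p["img"][160:225,145:215],cv2.COLOR_RGB2BGR),None,fx=7,fy=7,interpolation=cv2.INTER_CUBIC))
cv2.imwrite("pics/s3z.png",cv2.resize(cv2.cvtColor(sc["img"][260:340,170:250],cv2.COLOR_RGB2BGR),None,fx=7,fy=7,interpolation=cv2.INTER_CUBIC))
```

```text
[262.38 109.3 ] [ 0.5349 -0.1943  0.02  ]
[302.99 108.37] [ 0.5358 -0.2304  0.02  ]
[nan nan] [nan nan nan]
[nan nan] [nan nan nan]
[278.8  215.84] [ 0.5369 -0.1917  0.02  ]
[287.64 205.05] [ 0.537  -0.2327  0.02  ]
[174.1, 186.6]<stdin>:6: RuntimeWarning: invalid value encountered in scalar divide
```

View pics/t3z.png

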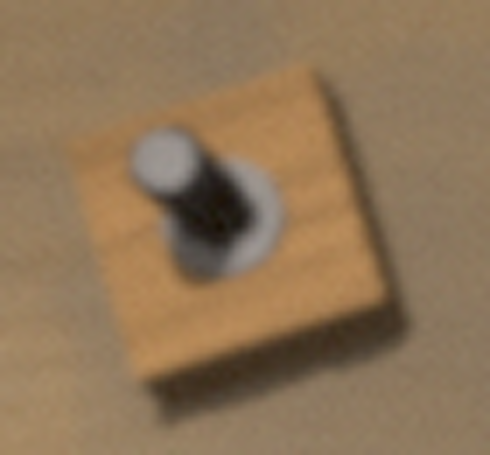

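View pics/s3z.png

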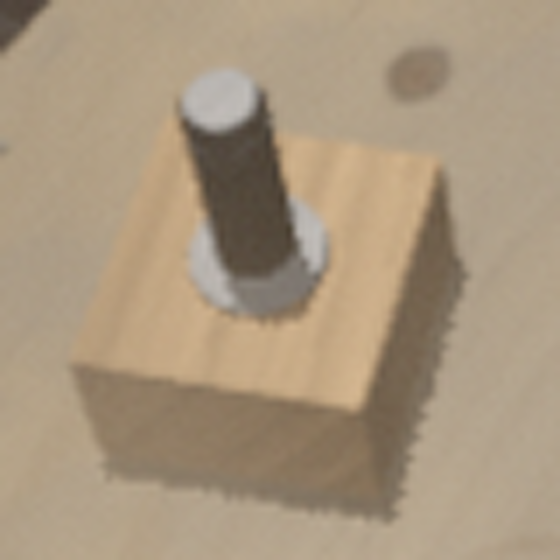

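Run:
```python
from h import *
t=snapshot("top"); sc=snapshot("scene")
for p,a,b in [(t,(168.6,183.1),(176.9,191.1)),(sc,(201.6,274.1),(207,296.6))]:
    print(ray_plane(p,a,.122).round(4),ray_plane(p,b,.052).round(4))
goto([0.455,0.080,0.23],0)
```

```text
[0.5269 0.078  0.122 ] [0.5271 0.0778 0.052 ]
[0.5308 0.0811 0.122 ] [0.5295 0.0825 0.052 ]
shift [-0.0066 -0.2927 -0.0304] turn [-0.0017  0.0008  0.0027]
```

carry_out:
  steps:
    - [1, -0.006, -0.05, -0.03, 0, 0, 0]
    - [1, -0.006, -0.1, -0.03, 0, 0, 0]
    - [1, -0.006, -0.15, -0.03, 0, 0, 0]
    - [1, -0.006, -0.2, -0.03, 0, 0, 0]
    - [1, -0.006, -0.24, -0.03, 0, 0, 0]
    - [1, -0.006, -0.27, -0.03, 0, 0, 0]
    - [1, -0.006, -0.293, -0.03, 0, 0, 0.003]
    - [1, -0.006, -0.293, -0.03, 0, 0, 0.003]
    - [1, -0.006, -0.293, -0.03, 0, 0, 0.003]

```text
time: 6.55
tool_pos: [0.4554, 0.0804, 0.2292]
tool_rot: [-3.14, 0.002, 0.001]
force: [-0.1, -0.2, 0.2]
opening: 0.0855
```

Run:
```python
from h import *
s=sense(); p=snapshot("wrist"); T=Tcam(p,s); print(s["time"],s["tool_pos"].round(4),s["tool_rot"].round(4),s["opening"])
save(p,"w4",[proj(p,[.528,.080,.122],T),proj(p,[.528,.080,.052],T)])
```

```text
6.55 [0.4554 0.0804 0.2292] [-3.1403e+00  1.5000e-03  1.0000e-03] 0.0854516172803171
```

View pics/w4.png

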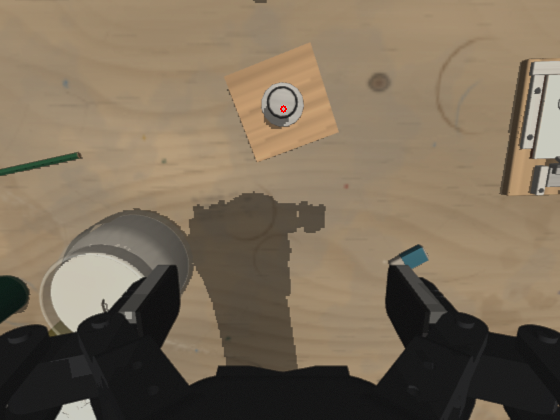

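Run:
```python
from h import *
s=sense(); p=snapshot("wrist"); T=Tcam(p,s)
cv2.imwrite("pics/w5z.png",cv2.resize(cv2.cvtColor(p["img"][70:140,245:320],cv2.COLOR_RGB2BGR),None,fx=8,fy=8,interpolation=cv2.INTER_CUBIC))
print(ray_plane(p,(282.5,101),.122,T).round(4),ray_plane(p,(282.,104.5),.052,T).round(4))
```

```text
[0.5326 0.0795 0.122 ] [0.532  0.0799 0.052 ]
```

View pics/w5z.png

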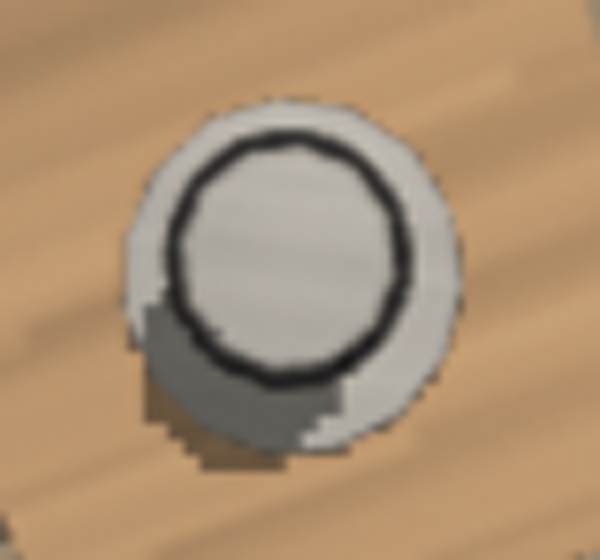

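carry_out:
  steps:
    - [1, 0.045, 0, 0.01, 0, 0, 0]
    - [1, 0.0755, 0, 0.03, 0, 0, 0]
    - [1, 0.0755, 0, 0.06, 0, 0, 0]
    - [1, 0.0755, 0, 0.1, 0, 0, 0]
    - [1, 0.0755, 0, 0.135, 0, 0, 0]
    - [1, 0.0755, 0, 0.155, 0, 0, 0]
    - [1, 0.0755, 0, 0.16, 0, 0, 0]
    - [1, 0.0755, 0, 0.16, 0, 0, 0]
    - [1, 0.0755, 0, 0.16, 0, 0, 0]

```text
time: 7.55
tool_pos: [0.5314, 0.0788, 0.0702]
tool_rot: [-3.14, 0.0, -0.002]
force: [-0.0, 0.0, 1.1]
opening: 0.0855
```

Run:
```python
from h import *
s=sense(); p=snapshot("wrist"); print(s["tool_pos"].round(4),s["tool_rot"].round(4),s["force"].round(2))
save(p,"w6")
```

```text
[0.5314 0.0788 0.0702] [-3.1403e+00  1.0000e-04 -2.5000e-03] [-0.04  0.04  1.07]
```

View pics/w6.png

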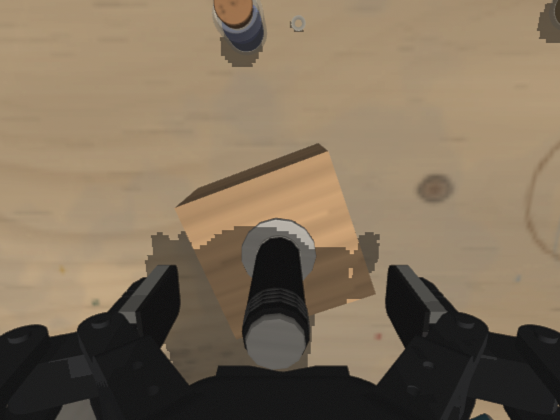

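Run:
```python
from h import *
s=sense(); p=snapshot("wrist"); T=Tcam(p,s)
print(ray_plane(p,(275,340),.122,T).round(4),ray_plane(p,(279,247),.052,T).round(4))
```

```text
[0.5344 0.0811 0.122 ] [0.5368 0.0806 0.052 ]
```

The fingers straddle the barrel. The cap is at (275,340), slightly left of the jaw centre line at about 282. I'll shift a little and close.

carry_out:
  steps:
    - [1, 0.002, -0.002, 0.001, 0, 0, 0.002]
    - [1, 0.002, -0.002, 0.001, 0, 0, 0.002]
    - [-1, 0.002, -0.002, 0.001, 0, 0, 0.002]
    - [-1, 0.002, -0.002, 0.001, 0, 0, 0.002]
    - [-1, 0.002, -0.002, 0.001, 0, 0, 0.002]
    - [-1, 0.002, -0.002, 0.001, 0, 0, 0.002]
    - [-1, 0.002, -0.002, 0.001, 0, 0, 0.002]
    - [-1, 0.002, -0.002, 0.001, 0, 0, 0.002]
    - [-1, 0.002, -0.002, 0.001, 0, 0, 0.002]

```text
time: 8.55
tool_pos: [0.5335, 0.0812, 0.0697]
tool_rot: [-3.14, -0.001, -0.004]
force: [-0.7, -0.8, 3.9]
opening: 0.0206
```

Run:
```python
from h import *
s=sense(); p=snapshot("wrist"); T=Tcam(p,s); print(s["tool_pos"].round(4),s["tool_rot"].round(4),s["force"].round(2),s["opening"])
save(p,"w7")
```

```text
[0.5335 0.0812 0.0697] [-3.14e+00 -8.00e-04 -4.00e-03] [-0.7  -0.76  3.94] 0.020629337692523286
```

View pics/w7.png

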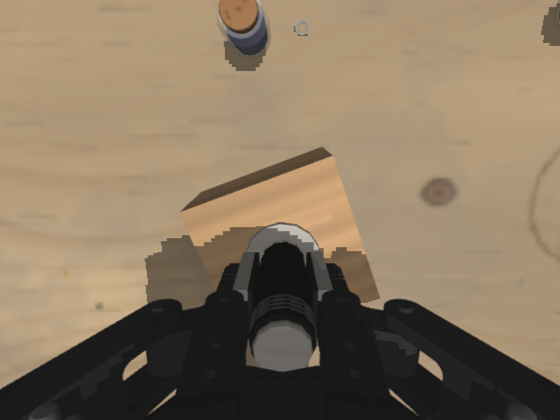

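Gripped at an opening of 20.6 mm. I'll lift straight up.

carry_out:
  steps:
    - [-1, 0, 0, -0.005, 0, 0, 0]
    - [-1, 0, 0, -0.015, 0, 0, 0]
    - [-1, 0, 0, -0.03, 0, 0, 0]
    - [-1, 0, 0, -0.045, 0, 0, 0]
    - [-1, 0, 0, -0.065, 0, 0, 0]
    - [-1, 0, 0, -0.085, 0, 0, 0]
    - [-1, 0, 0, -0.105, 0, 0, 0]
    - [-1, 0, 0, -0.11, 0, 0, 0]
    - [-1, 0, 0, -0.11, 0, 0, 0]
    - [-1, 0, 0, -0.11, 0, 0, 0]

```text
time: 9.6
tool_pos: [0.533, 0.0809, 0.1792]
tool_rot: [-3.14, -0.0, -0.004]
force: [-0.9, -0.0, -1.5]
opening: 0.0208
```

Run:
```python
from h import *
s=sense(); p=snapshot("wrist"); print(s["tool_pos"].round(4),s["tool_rot"].round(4),s["force"].round(2),s["opening"])
save(p,"w8")
p=snapshot("scene");save(p,"s8"); x,y=map(int,proj(p,s["tool_pos"]))
cv2.imwrite("pics/s8z.png",cv2.resize(cv2.cvtColor(p["img"][max(y-60,0):y+60,x-60:x+60],cv2.COLOR_RGB2BGR),None,fx=5,fy=5,interpolation=cv2.INTER_CUBIC))
```

```text
[0.533  0.0809 0.1792] [-3.1402e+00 -1.0000e-04 -3.9000e-03] [-0.94 -0.04 -1.5 ] 0.02080235473357373
```

View pics/w8.png

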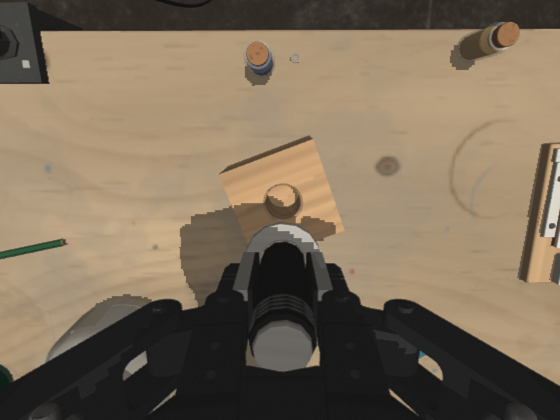

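View pics/s8z.png

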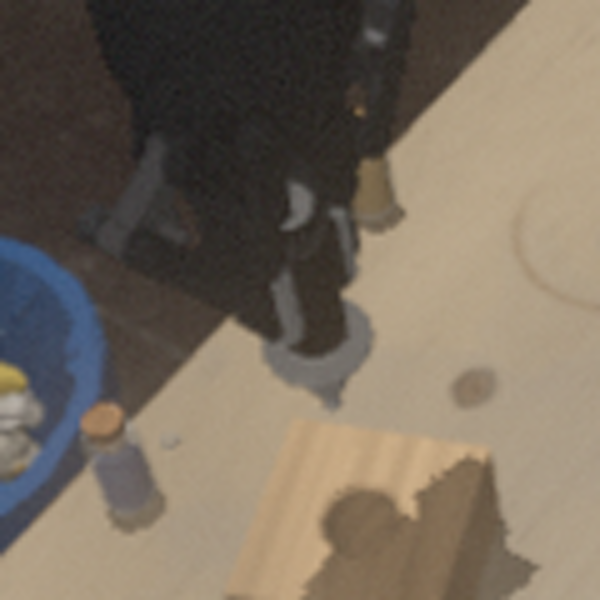

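The probe is out of the bore (empty bore at (282,201)), upright in the jaws with the tip free below. Next I'll fit where the probe's axis is relative to the tool by overlaying projected circles.

Run:
```python
from h import *
p=snapshot("wrist"); Tt=np.array(p["T_tool_cam"])
def circ(dx,dy,z,r):
    return np.array([proj(p,[dx+r*np.cos(a),dy+r*np.sin(a),z],Tt) for a in np.linspace(0,2*np.pi,60)])
ims=[]
for dx in [-.002,0,.002]:
    im=cv2.cvtColor(p["img"],cv2.COLOR_RGB2BGR)[200:400,220:350].copy()
    im=cv2.resize(im,None,fx=2,fy=2,interpolation=cv2.INTER_CUBIC)
    # tool z is down: flange top below TCP? tool z = 0.0457-0.028 ; cap -(0.098-0.0457)
    for z,r,c in [(0.0177,.019,(0,0,255)),(-.0483,.011,(0,255,0)),(-.0523,.0105,(255,255,0))]:
        q=((circ(dx,0,z,r)-[220,200]+.5)*2).astype(int); cv2.polylines(im,[q],True,c,1)
    ims.append(im)
cv2.imwrite("pics/fit.png",np.hstack(ims))
```

```text
(no output)
```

View pics/fit.png

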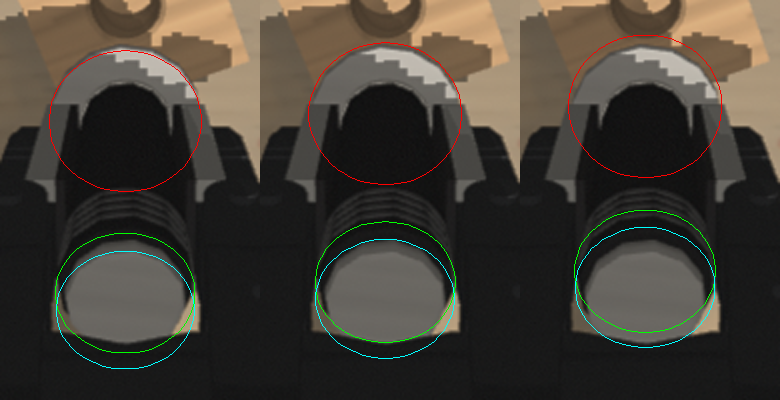

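carry_out:
  steps:
    - [-1, -0.01, 0.03, -0.02, 0, 0, 0]
    - [-1, -0.02, 0.07, -0.02, 0, 0, 0]
    - [-1, -0.035, 0.115, -0.02, 0, 0, 0]
    - [-1, -0.05, 0.16, -0.02, 0, 0, 0]
    - [-1, -0.065, 0.205, -0.02, 0, 0, 0]
    - [-1, -0.073, 0.24, -0.02, 0, 0, 0]
    - [-1, -0.073, 0.265, -0.02, 0, 0, 0]
    - [-1, -0.073, 0.276, -0.02, 0, 0, 0]
    - [-1, -0.073, 0.276, -0.02, 0, 0, 0]
    - [-1, -0.073, 0.276, -0.02, 0, 0, 0]

```text
time: 10.75
tool_pos: [0.459, -0.1936, 0.1981]
tool_rot: [-3.14, 0.002, -0.003]
force: [-0.7, -0.2, -1.9]
opening: 0.0206
```

Run:
```python
from h import *
s=sense(); p=snapshot("wrist"); T=Tcam(p,s); print(s["time"],s["tool_pos"].round(4),s["tool_rot"].round(4),s["force"].round(2),s["opening"])
q=proj(p,[.534,-.194,.02],T); print(q); save(p,"w9",[q])
x,y=map(int,q); cv2.imwrite("pics/w9z.png",cv2.resize(cv2.cvtColor(p["img"][y-40:y+40,x-40:x+60],cv2.COLOR_RGB2BGR),None,fx=6,fy=6,interpolation=cv2.INTER_CUBIC)); print(x-40,y-40)
t=snapshot("top");x,y=map(int,proj(t,[.534,-.194,.02])); print(x-20,y-20);cv2.imwrite("pics/t9z.png",cv2.resize(cv2.cvtColor(t["img"][y-20:y+20,x-20:x+30],cv2.COLOR_RGB2BGR),None,fx=10,fy=10,interpolation=cv2.INTER_CUBIC));
```

```text
10.75 [ 0.459  -0.1936  0.1981] [-3.1396e+00  1.6000e-03 -3.0000e-03] [-0.74 -0.16 -1.92] 0.020593498520577416
[282.72735769 106.28873041]
242 66
282 173
```

View pics/w9.png

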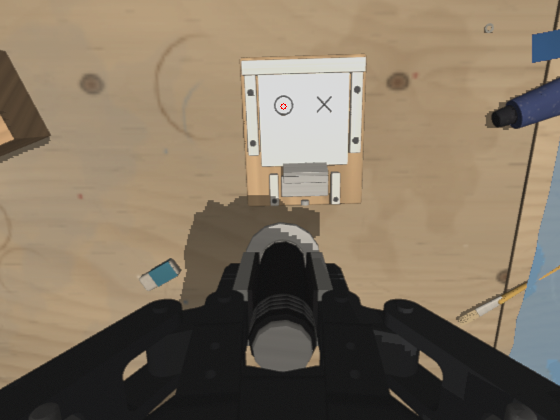

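View pics/w9z.png

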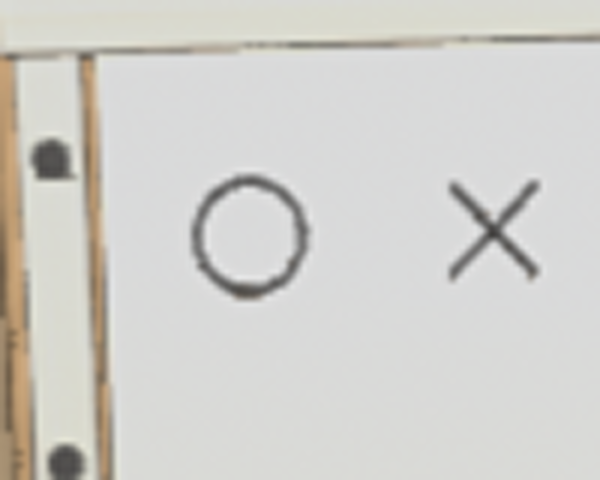

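View pics/t9z.png

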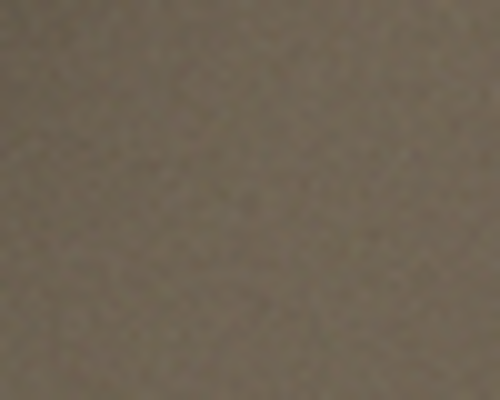

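The ring is at about (283,105), giving (0.535, -0.194). I'll go to a hover with the tip about 14 mm above it.

carry_out:
  steps:
    - [-1, 0.03, 0, 0.01, 0, 0, 0]
    - [-1, 0.06, 0, 0.03, 0, 0, 0]
    - [-1, 0.0765, 0, 0.055, 0, 0, 0]
    - [-1, 0.0765, 0, 0.08, 0, 0, 0]
    - [-1, 0.0765, 0, 0.098, 0, 0, 0]
    - [-1, 0.0765, 0, 0.104, 0, 0, 0]
    - [-1, 0.0765, 0, 0.105, 0, 0, 0]
    - [-1, 0.0765, 0, 0.105, 0, 0, 0]

```text
time: 11.65
tool_pos: [0.5359, -0.1927, 0.0938]
tool_rot: [-3.14, 0.001, -0.001]
force: [1.4, 0.1, -1.0]
opening: 0.0205
```

Run:
```python
from h import *
s=sense(); p=snapshot("scene"); print(s["time"],s["tool_pos"].round(4),s["tool_rot"].round(4),s["force"].round(2),s["opening"])
x,y=map(int,proj(p,[.535,-.194,.03])); print(x-30,y-30, proj(p,[.535,-.194,.02]), proj(p,[.5345,-.194,s["tool_pos"][2]-.0587]))
for d in find_in(p,"probe_tip")[:2]: print(d)
cv2.imwrite("pics/s10z.png",cv2.resize(cv2.cvtColor(p["img"][y-30:y+30,x-30:x+40],cv2.COLOR_RGB2BGR),None,fx=10,fy=10,interpolation=cv2.INTER_CUBIC))
```

```text
11.65 [ 0.5359 -0.1927  0.0938] [-3.1398e+00  7.0000e-04 -9.0000e-04] [ 1.43  0.11 -1.03] 0.020523050749495692
249 182 [280.01957825 215.51814247] [280.15537397 211.11027349]
```

View pics/s10z.png

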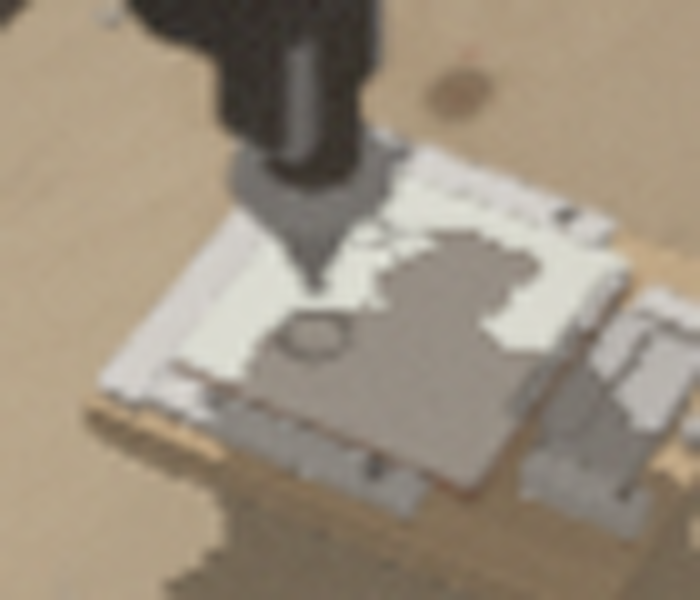

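The tip at (281,211) is right above the ring centre at (281,216), as projected for a tip 15 mm up. I'll descend slowly.

carry_out:
  steps:
    - [-1, 0, 0.001, 0.004, 0, 0, 0]
    - [-1, 0, 0.001, 0.008, 0, 0, 0]
    - [-1, 0, 0.001, 0.011, 0, 0, 0]
    - [-1, 0, 0.001, 0.012, 0, 0, 0]
    - [-1, 0, 0.001, 0.012, 0, 0, 0]
    - [-1, 0, 0.001, 0.012, 0, 0, 0]

```text
time: 12.35
tool_pos: [0.536, -0.194, 0.0822]
tool_rot: [-3.14, -0.0, -0.001]
force: [0.2, 0.5, -0.6]
opening: 0.0205
```

Run:
```python
from h import *
import time
for i in range(6):
    s=sense(); print(s["time"],s["tool_pos"].round(5),s["force"].round(2)); p=snapshot("scene")
x,y=249,182
cv2.imwrite("pics/s11z.png",cv2.resize(cv2.cvtColor(p["img"][y:y+60,x:x+70],cv2.COLOR_RGB2BGR),None,fx=10,fy=10,interpolation=cv2.INTER_CUBIC))
```

```text
12.35 [ 0.53602 -0.19404  0.08216] [ 0.17  0.52 -0.62]
12.4 [ 0.53606 -0.19403  0.08222] [ 0.45  1.47 -1.39]
12.45 [ 0.53609 -0.19405  0.08225] [ 0.27  0.7  -1.68]
12.5 [ 0.53608 -0.19407  0.08228] [-0.43 -0.08 -1.24]
12.55 [ 0.5361  -0.19406  0.0823 ] [ 0.21 -0.56 -0.61]
12.6 [ 0.53607 -0.19405  0.08231] [-0.36 -0.78 -1.6 ]
```

View pics/s11z.png

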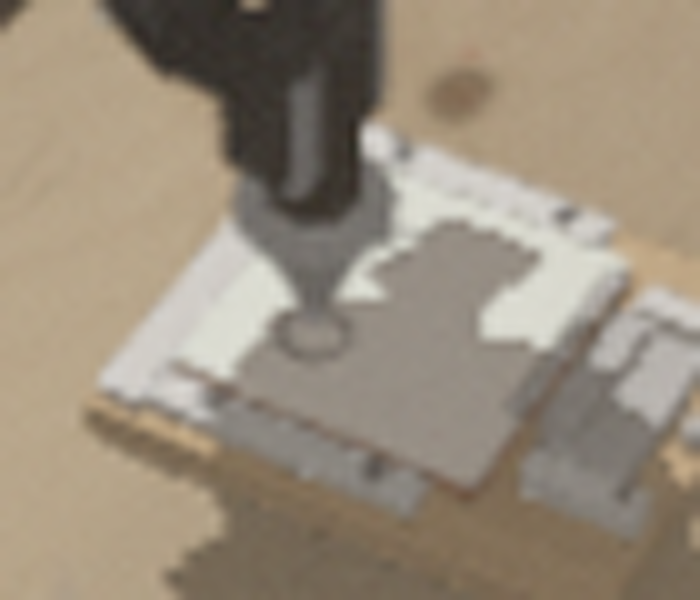

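carry_out:
  steps:
    - [-1, 0, 0, 0.002, 0, 0, 0]
    - [-1, 0, 0, 0.004, 0, 0, 0]
    - [-1, 0, 0, 0.005, 0, 0, 0]
    - [-1, 0, 0, 0.006, 0, 0, 0]
    - [-1, 0, 0, 0.006, 0, 0, 0]
    - [-1, 0, 0, 0.006, 0, 0, 0]

```text
time: 13.25
tool_pos: [0.5362, -0.194, 0.0763]
tool_rot: [-3.14, -0.001, -0.001]
force: [-0.9, -0.6, 0.6]
opening: 0.0206
```

Run:
```python
from h import *
F=[]
for i in range(14):
    s=sense(); F.append(s["force"]); p=snapshot("scene")
print(s["time"],s["tool_pos"].round(5),s["tool_rot"].round(4),np.mean(F,0).round(2),np.std(F,0).round(2))
```

```text
13.9 [ 0.53613 -0.19406  0.07631] [-3.1402e+00 -5.0000e-04 -1.5000e-03] [-0.04 -0.13  0.55] [0.48 0.6  0.5 ]
```

The force rose by about 1.75 N, against 1.7 N expected at 2.4 mm of push. I'll go 2.6 mm further to reach halfway.

carry_out:
  steps:
    - [-1, 0, 0, 0.001, 0, 0, 0]
    - [-1, 0, 0, 0.002, 0, 0, 0]
    - [-1, 0, 0, 0.0026, 0, 0, 0]
    - [-1, 0, 0, 0.0026, 0, 0, 0]
    - [-1, 0, 0, 0.0026, 0, 0, 0]
    - [-1, 0, 0, 0.0026, 0, 0, 0]

```text
time: 14.55
tool_pos: [0.5361, -0.1941, 0.0737]
tool_rot: [-3.14, -0.0, -0.001]
force: [0.4, -0.0, 1.1]
opening: 0.0205
```

Run:
```python
from h import *
F=[]
for i in range(14):
    s=sense(); F.append(s["force"]); p=snapshot("scene")
print(s["time"],s["tool_pos"].round(5),s["tool_rot"].round(4),np.mean(F,0).round(2),np.std(F,0).round(2),s["opening"],abs(s["joint_velocities"]).max())
x,y=249,182
a=cv2.resize(cv2.cvtColor(p["img"][y:y+60,x:x+70],cv2.COLOR_RGB2BGR),None,fx=8,fy=8,interpolation=cv2.INTER_CUBIC)
cv2.imwrite("pics/s12z.png",a); save(p,"s12")
t=snapshot("top"); save(t,"t12"); w=snapshot("wrist"); save(w,"w12")
```

```text
15.2 [ 0.53613 -0.19402  0.07371] [-3.1402e+00 -5.0000e-04 -1.4000e-03] [ 0.27 -0.    1.5 ] [0.21 0.44 0.32] 0.020630025195361768 0.001484714877736565
```

View pics/s12z.png

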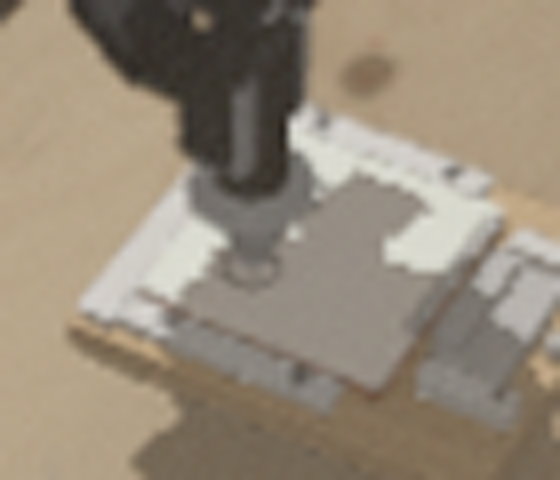

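View pics/s12.png

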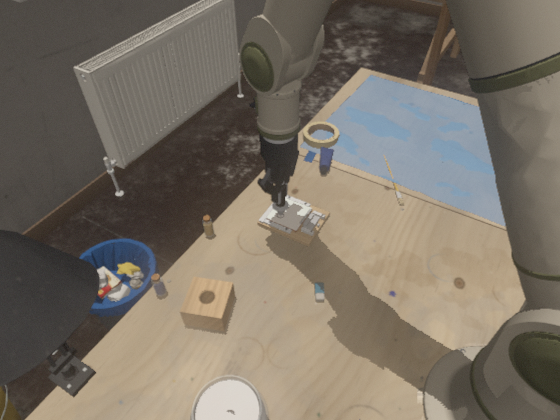

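View pics/w12.png

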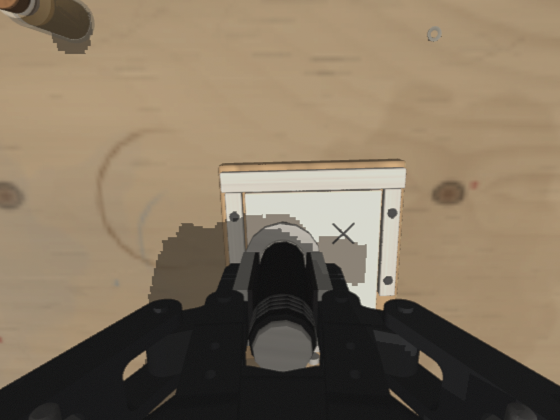

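Run:
```python
from h import *
s=sense(); w=snapshot("wrist"); T=Tcam(w,s); print(ray_plane(w,(344,233.5),.02,T).round(4))
close_job()
```

```text
[ 0.5361 -0.2309  0.02  ]
the job is handed in; nothing more can be done
```

The tile is pressed flat in the recess, and the gripper is holding the probe upright with its tip in the ring, pushed in about halfway. I handed the job in at about 15 s of the 43 s allowed; no verdict is reported.

**What I did**
- **Tile:** I pressed the raised edge down with the shut fingers until they met firm contact at z = 20.0 mm, the seated face height, with 32 N on the fingers. In the pictures the catch lip then lay over the tile's edge.
- **Probe:** I gripped the barrel about 65 mm up from the nose, lifted it straight out and lowered it slowly onto the ring.

**Last checks**
- **Push:** the upward force rose by about 2.7 N from its value with the tip in the air, against 2.5 N expected at halfway. By tool height the sprung tip is in about 5 mm. The probe showed no slip and the joints were at rest.
- **Tip position:** the tool was at (0.536, -0.194). The ring came out at (0.535, -0.194) from its own mark, and at about (0.536, -0.195) worked back from the cross. In the last scene picture the tip was inside the ring.
- **Other things:** the two vials, the eraser and the paint tube looked where they were in the last scene picture.

**What disagreed or was not checked**
- **Camera spread:** positions along x differed by up to about 5 mm between the fixed cameras and the wrist camera. I relied on the wrist camera for both the grasp and the ring.
- **Probe in the jaws:** my fit of the probe's axis disagreed by about 2 mm between its flange and its cap. That could be up to about 2 degrees of tilt, within the 8 allowed.
- **Tip finder:** `find_in` returned nothing for the probe tip, so I judged the tip by eye and projection.

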